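Load the stylus setting jig and draw its sprung rod to the mark

TASK

Find the stylus tube that fits the bore of the setting jig and stand it in there fully home, leaving the two thicker tubes standing upright on the cart top. Then pull the jig's sprung telescoping rod out by its brass pull until the black ring on the rod is in line with the sliding index, and finish while holding it there: do not let go. Do not shift the index or disturb the other things on the cart.

Things in the scene. Friction and masses are not known exactly. Their poses are not given: they have to be found in the camera images.
- jig: Setting jig, fixed; place and yaw vary. Origin on the cart top below the sleeve's mouth, z up, +y = the way the rod pulls out. In its frame (mm): base plate x +-32, y -180 to 65, z 0 to 8; steel socket block 46 x 46 at y -150, top z 48, one upright bore; level steel sleeve, diameter 26, y -95 to 0, axis z 60; low rail under the rod, y 2 to 62, top z 18, carries the index.
- socket (a point): Centre of the mouth of the jig's upright blind bore, at the top of the socket block, 48 mm above the cart top. Bore 18.5 mm in diameter, 28 mm deep, with a 2 mm lead-in chamfer. Axes as the jig's (z up).
- tube_slim: Clear acrylic tube, stylus inside, aluminium cap (top 16 mm); 16 mm in diameter all the way up, 75 mm tall with the cap; stands loose and upright in one of three places, swapped at random with the other tubes. The only one that slides into the bore; fully home its underside is 28 mm below the bore's mouth and 47 mm stand out. Origin: centre of its underside; z along the tube to the cap.
- tube_mid: Clear acrylic tube, stylus inside, aluminium cap (top 16 mm); 22 mm in diameter all the way up, 75 mm tall with the cap; stands loose and upright in one of three places, swapped at random with the other tubes. Too thick for the bore. Origin: centre of its underside; z along the tube to the cap.
- tube_wide: Clear acrylic tube, stylus inside, aluminium cap (top 16 mm); 28 mm in diameter all the way up, 75 mm tall with the cap; stands loose and upright in one of three places, swapped at random with the other tubes. Too thick for the bore. Origin: centre of its underside; z along the tube to the cap.
- rod (a joint): How far (m) the telescoping rod is pulled out of the sleeve along jig +y: 0 = sprung fully in (start), stop at 0.085. The spring pulls back with 3.6 N at 0, growing by 90 N per m (9 N at 0.06); let go, it flies back. The ring is in line with the index when rod equals index.
- grip (a point): Grip point on the rod's brass pull: an upright flat plate 14 mm thick (jig x), 26 long (jig y), 40 tall (45 to 85 mm above the cart top). The point is at its middle, 66 mm above the cart top, and rides with the rod: jig (0, 77 mm + rod, 66 mm). Nothing stands beside it; the gap from sleeve mouth to pull is 60 mm at the start. Axes as the jig's.
- mark (a point): Centre of the length mark: a black ring 4 mm wide round the 12 mm steel rod, on the rod's axis 60 mm above the cart top, at jig y = -8 mm + rod. Hidden inside the sleeve at the start. Axes as the jig's.
- index (a joint): Place (m) of the sliding index along its rail towards the jig's +y; stiff (it stays where set, 8 N of friction), preset somewhere between 0.032 and 0.058. It is not to be shifted.
- index_edge (a point): Middle of the top edge of the index: a dark upright steel plate 34 mm wide (jig x), 3 mm thick (jig y), its top 48 mm above the cart top, crossing below the rod and showing on both sides of it; at jig y = -8 mm + index. Axes as the jig's.
- eyepiece: Bystander: chrome microscope eyepiece, standing, 34 mm in diameter, 56 mm tall. Origin: centre of its underside.
- counterweight: Bystander: round aluminium counterweight, 44 mm in diameter, 26 mm tall, with a 12 mm hole. Origin: centre of its underside.
- heater: Bystander: black heater coil housing, 36 x 52 mm, 40 mm tall. Origin: centre of its underside.
- screwdriver: Bystander: screwdriver lying flat, about 150 mm long, along its x.
- spacer: Bystander: flat brass ring, 52 mm in diameter, 10 mm tall. Origin: centre of its underside.
- jar: Bystander: amber glass jar with black cap, 48 mm in diameter, 55 mm tall. Origin: centre of its underside.
There are look-alikes about, which are no part of the job. Leave any green or red look-alike of the tube_slim alone.

How it is judged:
By the outcome, as a careful person would: the job done as asked, in the order asked, and still so for the second after the job is handed in, while the arm keeps its last pose, push and grip.
It also fails if it takes over 56 s, if anything falls off the work surface, if the arm or the gripper's body presses on something with over 40 N, if the wrist force passes 120 N, or if a joint passes its speed limit or range.

ROBOT

A 7-joint arm with a two-finger parallel gripper is mounted at the origin on the work surface. World frame = base frame: x ahead of the robot, y to its left, z up, the work surface at z = 0. Lengths are in m, angles in rad, forces in N, time in s.
With the tool pointing down it reaches from about 0.425 to 0.875 m from the base axis. Payload 4.7 kg.
Tool frame: the origin (TCP) lies at the very end of the fingers, on their centre line; the grasp point (between the pads) lies 19 mm behind it; x points along the fingers, y is the direction in which the jaws open and shut, and the axes are right-handed (so a half turn about x gives the same grasp; the last joint's range is limited). The gripper opens to 87 mm and grips with 3 to 60 N. Pads are 19 mm wide; open, the fingers measure 117 mm over their backs; the gripper's body (75 mm by 190 mm) begins 51 mm behind the grasp point.
Start: joints at [-1.141, 0.321, -0.07, 1.45, 0.023, 1.371, -0.057], TCP at [0.263, 0.595, 0.223] pointing down, gripper open.
Joint ranges: [-2.86, 2.86], [-0.3, 2.09], [-1.38, 1.24], [0.06, 2.45], [-1.56, 4.7], [0.09, 2.05], [-2.69, 2.69]. Speed limits (rad/s): [2.57, 2.57, 3.14, 3.14, 3.14, 3.14, 3.14].

INTERFACE

Orientations are given as a rotation vector (axis times angle).
In Python, from bench import ctrl gives the robot as it stands.
- The arm moves only by the tool step_arm, never from a script. Its argument "increments" is one flat list of numbers, 6 for each row, row after row: the shift along the tool's x, y, z in cm, then the turn, a rotation vector about the tool's x, y, z in rad. In form: [tx, ty, tz, ax, ay, az, tx, ty, tz, ax, ay, az, ...]. A call has 1 to 12 rows; each row shifts and turns the commanded pose from where the row before left it, along the tool's axes as they then stand; what a row does not reach is not made up. A row lasts 1/8 s, in which the tool goes at most 62.5 mm and 10.7 degrees, less where a joint would pass 70% of its speed; a pose out of reach is approached as far as the arm can. A call with a gripper value outside its range is refused whole. "fingers" is the opening in per cent of the stroke, from 0 (shut) to 100 (fully open), set as the call begins (left out, the last holds). The fingers move at their own pace and stop on an object; "force" is the grip in N (left out, the last holds). Time passes only in rows, so rows that do not move let the fingers close. It gives the time, the measured TCP pose, the force and the opening at its end, in the units of the state.
- ctrl.get_state(): the state, without advancing time (a new reading comes with each control period).
- ctrl.get_image(name): name is "side" or "top"; returns the picture (384x512x3 uint8, red, green, blue); there is no depth.
- ctrl.camera_params(name): a dict with "vertical_fov" (degrees; the focal length in pixels is half the picture's height over the tangent of half this angle, whatever the lens; pixels are square), "cx", "cy" (the principal point, pixels), "R" (3x3) and "t" (3): a world point X has camera coordinates R X + t. Camera axes: x right, y down, z forward; pixel columns grow to the right and rows downward; lengths in m; the calibration is good to about 2 mm. A picture is of the moment at which its call begins. camera_params takes no time and is no camera call.
- ctrl.close_job(): hands the job in, once; it reports no verdict.
Trained networks look in the newest picture that a camera, given by its name, has taken for a name from the list of things; names that differ only in an ending like _2 or _b are one class to them, and where a whole thing is asked for, a point or a joint stands for the part that bears it (a point fixed in the world has none). Each returns a list of dicts, best first, with "score" (0 to 1); they miss things now and then, are a little off and sometimes report something else, mostly with a low value. They report only what shows in the picture. A call takes as long as a camera call. They do not tell look-alikes from the thing itself.
- ctrl.search_frame(camera, name): "xyz" ([x, y, z] in m, in the coordinates of the camera as it stood for that picture, good to about 4 mm: the middle of the surface that is visible of it).
- ctrl.silhouettes(camera, name): "pixels" (384x512 bool, what is visible of it).
- ctrl.spot_point(camera, name): "xyz" ([x, y, z] in m, in the coordinates of the camera as it stood for that picture, good to about 4 mm: a listed point, or the origin of a listed thing).
The state is a dict: "time": time; "joint_positions": joint angles; "qd": joint speeds; "joint_torque": joint torques, N m; "position": TCP position; "tool_rot": TCP orientation; "ft_force": force on the tool from outside, world axes, zero at the start; "torque": the same for the moment, N m; "grip_width": opening from 0.0 (shut) to 1.0 (fully open).
Only numpy, scipy, OpenCV 4.12 (cv2) and the standard library are available. Lean on these libraries where they do the work, as an engineer would, in place of code of your own. Each camera call takes 0.05 s, during which the arm holds its last target.

## Working session

There is one attempt and no reset: what is moved stays moved. The work goes in short steps, Python scripts to look and compute and a tool call to move; the robot and the scene stay as the last step left them, time stands still between calls to the robot, and variables do not carry over. Pictures are saved under pics/ and viewed, and the job is handed in when it is done.

Besides the shell and the picture viewer there is one more tool, called after ">>>" by a JSON object that holds its "op" and its "data". step_arm: Moves the arm, as the interface text tells. Its arguments: {"type":"object","properties":{"increments":{"type":"array","items":{"type":"number"}},"fingers":{"type":"number"},"force":{"type":"number"}},"required":["increments"]}

```bash
ls; mkdir -p pics
python3 - <<'E'
from bench import ctrl
import cv2
s=ctrl.get_state();print({k:s[k] for k in('time','position','tool_rot','ft_force','grip_width')})
for n in('side','top'):
    im=ctrl.get_image(n);cv2.imwrite(f'pics/{n}0.png',im[:,:,::-1]);print(n,ctrl.camera_params(n))
E
```

```text
pics
{'time': 0.0, 'position': array([0.26238538, 0.59408509, 0.22147073]), 'tool_rot': array([ 0.32463441,  1.54635519, -0.32762178]), 'ft_force': array([ 0.36092163, -0.6949949 , -0.13512467]), 'grip_width': 1.0014076577971753}
side {'vertical_fov': 57.60757889512885, 'cx': 255.4097164537965, 'cy': 190.4102741860073, 'R': array([[ 0.82672503, -0.56259683,  0.00324442],
       [-0.41918658, -0.61981228, -0.6634119 ],
       [ 0.37524436,  0.54709921, -0.74824737]]), 't': array([-0.47062191,  0.25098637,  0.79868625])}
top {'vertical_fov': 53.89974421649025, 'cx': 258.25200516453583, 'cy': 196.30467672589643, 'R': array([[ 0.02850722, -0.99947722,  0.01525229],
       [-0.99351835, -0.03001037, -0.1096388 ],
       [ 0.11003921, -0.01202793, -0.99385447]]), 't': array([-0.05634501,  0.54973816,  1.3071068 ])}
```

View pics/side0.png

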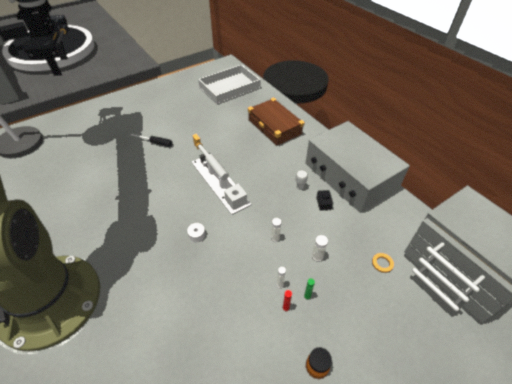

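View pics/top0.png

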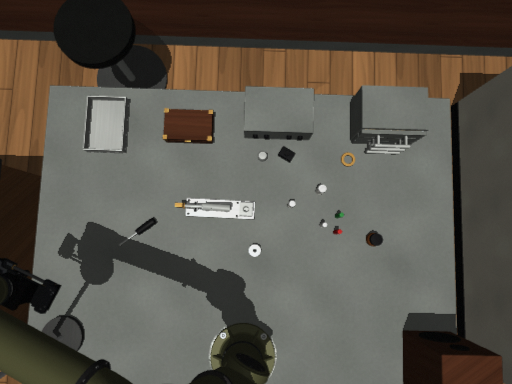

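```bash
cat > h.py <<'E'
from bench import ctrl
import numpy as np, cv2
P={n:ctrl.camera_params(n) for n in('side','top')}
def K(n):
    p=P[n];f=192/np.tan(np.radians(p['vertical_fov']/2));return f,p['cx'],p['cy']
def w(n,x): return P[n]['R'].T@(np.array(x)-P[n]['t'])
def proj(n,X):
    c=P[n]['R']@np.array(X)+P[n]['t'];f,cx,cy=K(n);return np.array([f*c[0]/c[2]+cx,f*c[1]/c[2]+cy])
def ray(n,uv):
    f,cx,cy=K(n);d=P[n]['R'].T@np.array([(uv[0]-cx)/f,(uv[1]-cy)/f,1]);o=-P[n]['R'].T@P[n]['t'];return o,d/np.linalg.norm(d)
def onz(n,uv,z):
    o,d=ray(n,uv);return o+d*(z-o[2])/d[2]
def tri(a,ua,b,ub):
    o1,d1=ray(a,ua);o2,d2=ray(b,ub);A=np.stack([d1,-d2],1);s=np.linalg.lstsq(A,o2-o1,rcond=None)[0]
    p,q=o1+s[0]*d1,o2+s[1]*d2;return (p+q)/2,np.linalg.norm(p-q)
E
python3 - <<'E'
from h import *
np.set_printoptions(precision=4,suppress=True)
for n in('side','top'):
  for t in('tube_slim','tube_mid','tube_wide','socket','jig','grip','index_edge'):
    print(n,t,[(w(n,d['xyz']),proj(n,w(n,d['xyz'])).round(),round(d['score'],2)) for d in ctrl.spot_point(n,t)[:4]])
im={n:cv2.imread(f'pics/{n}0.png') for n in P}
a=cv2.resize(im['side'][140:320,180:360],None,fx=3.3,fy=3.3,interpolation=cv2.INTER_CUBIC);cv2.imwrite('pics/sc.png',a)
a=cv2.resize(im['top'][170:250,165:360],None,fx=4,fy=4,interpolation=cv2.INTER_CUBIC);cv2.imwrite('pics/tc.png',a)
E
```

```text
side tube_slim [(array([ 0.4922, -0.3239,  0.0052]), array([307., 296.]), 0.64), (array([ 0.4583, -0.265 ,  0.0049]), array([280., 284.]), 0.63), (array([ 0.4291, -0.3178,  0.    ]), array([283., 310.]), 0.61)]
side tube_mid [(array([ 0.5191, -0.1556,  0.0023]), array([273., 240.]), 0.7), (array([ 0.4571, -0.2667, -0.0004]), array([280., 286.]), 0.21)]
side tube_wide [(array([ 0.5895, -0.2575,  0.0029]), array([320., 255.]), 0.8)]
side socket [(array([0.5053, 0.0075, 0.0478]), array([235., 191.]), 0.76)]
side jig [(array([0.5089, 0.1556, 0.0012]), array([211., 171.]), 0.7), (array([ 0.7013, -0.3595, -0.0006]), array([381., 263.]), 0.46)]
side grip [(array([0.5091, 0.2309, 0.0673]), array([197., 141.]), 0.54)]
side index_edge [(array([0.5086, 0.1846, 0.0494]), array([204., 154.]), 0.46)]
top tube_slim [(array([ 0.4351, -0.3192,  0.0034]), array([335., 232.]), 0.58), (array([ 0.4944, -0.328 ,  0.0011]), array([337., 215.]), 0.46), (array([ 0.4543, -0.2669, -0.0023]), array([320., 226.]), 0.45), (array([ 0.6917, -0.0494, -0.0002]), array([262., 159.]), 0.22)]
top tube_mid [(array([ 0.5247, -0.1527,  0.0006]), array([289., 205.]), 0.62)]
top tube_wide [(array([ 0.5822, -0.2597, -0.0018]), array([319., 191.]), 0.39)]
top socket [(array([0.4972, 0.0066, 0.0477]), array([244., 211.]), 0.85), (array([ 0.5806, -0.258 , -0.003 ]), array([318., 191.]), 0.72)]
top jig [(array([0.508 , 0.1553, 0.0032]), array([203., 207.]), 0.96), (array([0.5071, 0.1817, 0.0488]), array([194., 206.]), 0.32)]
top grip [(array([0.5074, 0.2304, 0.0599]), array([180., 206.]), 0.64)]
top index_edge [(array([0.5078, 0.1831, 0.0475]), array([194., 206.]), 0.35)]
```

View pics/sc.png

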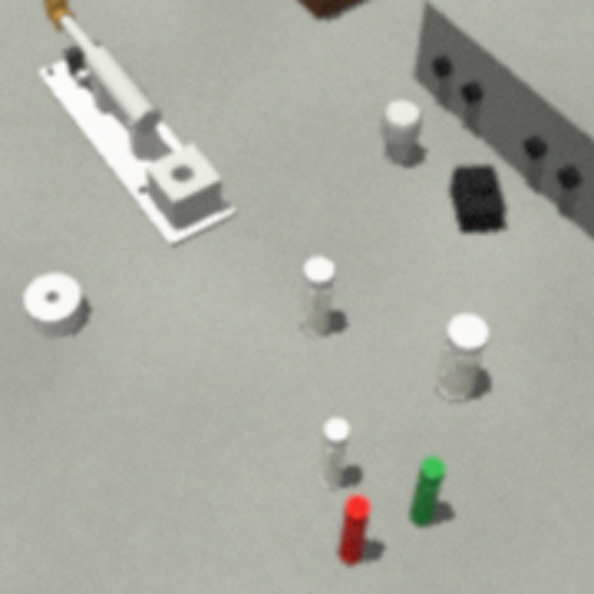

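View pics/tc.png

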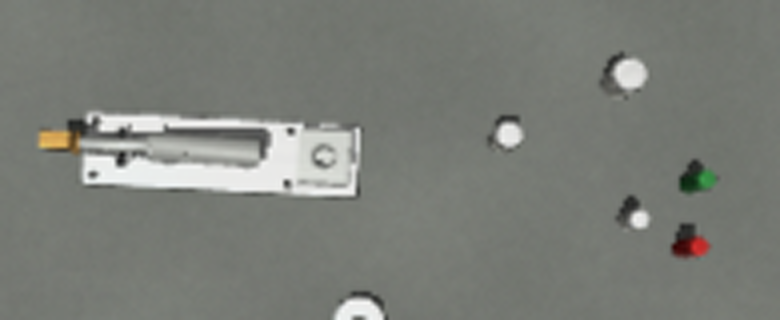

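Run:
```python
from h import *
from scipy.spatial.transform import Rotation as Ro
np.set_printoptions(precision=4,suppress=True)
print(Ro.from_rotvec(ctrl.get_state()['tool_rot']).as_matrix())
im={n:cv2.imread(f'pics/{n}0.png').astype(float) for n in P}
def cap(n,uv,r=7):
    u,v=uv;c=im[n][v-r:v+r+1,u-r:u+r+1].min(2);m=np.clip(c-c.max()*0.80,0,None)
    m2=(m>0).astype(np.uint8);nl,l=cv2.connectedComponents(m2);k=l[np.unravel_index(c.argmax(),c.shape)];m=m*(l==k)
    yy,xx=np.mgrid[v-r:v+r+1,u-r:u+r+1];return np.array([(xx*m).sum(),(yy*m).sum()])/m.sum(),(m>0).sum()
for nm,a,b in(('slim',(282,270),(324,224)),('mid',(277,222),(292,203)),('wide',(321,241),(322,188))):
    ca,na=cap('side',a);cb,nb=cap('top',b);X,e=tri('side',ca,'top',cb)
    print(nm,ca,na,cb,nb,X,e,'side@75',onz('side',ca,.072)[:2],'top@75',onz('top',cb,.075)[:2])
# plate fit top
sil={}
for n in P:
    for t in('jig','tube_slim'):
        r=ctrl.silhouettes(n,t)
        for k,d in enumerate(r[:4]):
            p=d['pixels'];yy,xx=np.nonzero(p);print(n,t,k,round(d['score'],2),p.sum(),xx.mean(),yy.mean(),xx.min(),xx.max(),yy.min(),yy.max())
        np.save(f'pics/{n}_{t}.npy',r[0]['pixels'])
b=cv2.resize(im['side'][262:296,262:302].astype(np.uint8),None,fx=12,fy=12,interpolation=cv2.INTER_CUBIC)
c=cv2.resize(im['top'][190:220,170:260].astype(np.uint8),None,fx=8,fy=8,interpolation=cv2.INTER_CUBIC)
d=cv2.resize(im['side'][170:215,205:260].astype(np.uint8),None,fx=10,fy=10,interpolation=cv2.INTER_CUBIC)
cv2.imwrite('pics/slimcrop.png',b);cv2.imwrite('pics/jigt.png',c);cv2.imwrite('pics/jigs.png',d)
```

```text
[[ 0.0001  0.4039  0.9148]
 [ 0.0001  0.9148 -0.4039]
 [-1.      0.0002  0.0001]]
slim [281.6005 269.5801] 43 [324.4285 224.4216] 13 [ 0.4566 -0.2672  0.0777] 2.7131166667359003e-05 side@75 [ 0.4588 -0.2648] top@75 [ 0.4568 -0.2677]
mid [276.2641 221.0981] 54 [291.8671 203.2062] 24 [ 0.5255 -0.1549  0.0781] 0.0005007603532613836 side@75 [ 0.5282 -0.1513] top@75 [ 0.526  -0.1553]
wide [321.4027 239.7331] 102 [322.0179 188.0578] 43 [ 0.5808 -0.2575  0.0779] 0.0004456875144495791 side@75 [ 0.584  -0.2549] top@75 [ 0.5814 -0.2582]
side jig 0 0.89 1656 219.5054347826087 180.05374396135267 192 250 134 214
side tube_slim 0 0.67 171 308.8362573099415 288.39181286549706 304 314 278 299
side tube_slim 1 0.5 137 286.9270072992701 300.9124087591241 283 291 291 310
top jig 0 0.81 1253 218.6001596169194 208.19632881085394 175 254 198 218
top jig 1 0.28 186 286.11290322580646 153.4247311827957 278 294 146 161Traceback (most recent call last):
  File "<stdin>", line 20, in <module>
IndexError: list index out of range
```

Run:
```python
from h import *
im={n:cv2.imread(f'pics/{n}0.png') for n in P}
b=cv2.resize(im['side'][262:296,262:302],None,fx=12,fy=12,interpolation=cv2.INTER_CUBIC)
c=cv2.resize(im['top'][190:224,170:260],None,fx=8,fy=8,interpolation=cv2.INTER_CUBIC)
d=cv2.resize(im['side'][130:215,190:255],None,fx=7,fy=7,interpolation=cv2.INTER_CUBIC)
cv2.imwrite('pics/slimcrop.png',b);cv2.imwrite('pics/jigt.png',c);cv2.imwrite('pics/jigs.png',d)
```

```text
(no output)
```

View pics/slimcrop.png

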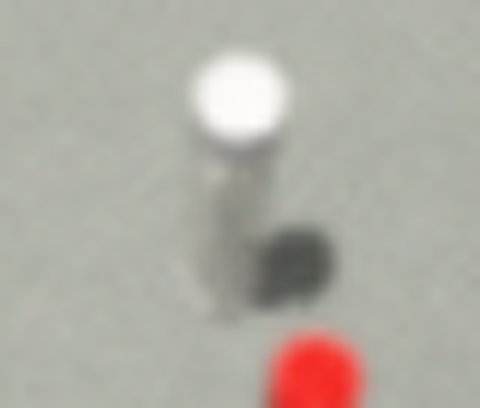

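View pics/jigt.png

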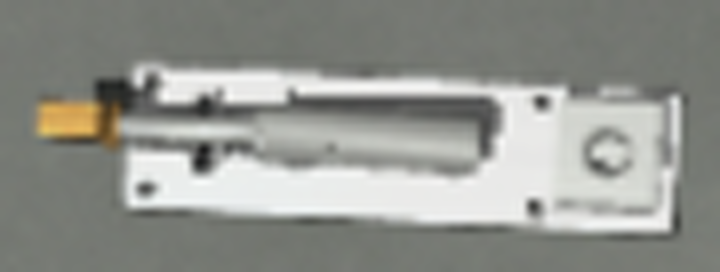

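View pics/jigs.png

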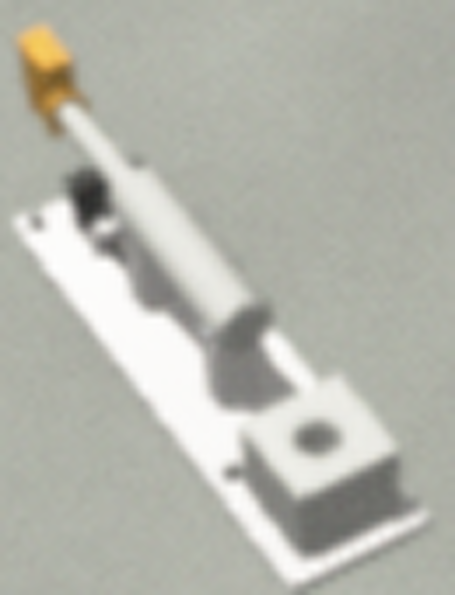

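```bash
cat > jig.py <<'E'
from h import *
from scipy.optimize import least_squares
def J(p,q): # p=(x,y,yaw) ; q jig frame m
    c,s=np.cos(p[2]),np.sin(p[2]);q=np.array(q,float);return np.array([p[0]+c*q[0]-s*q[1],p[1]+s*q[0]+c*q[1],q[2]])
T=lambda c:(170+(c[0]+.5)/8-.5,190+(c[1]+.5)/8-.5)
S=lambda c:(190+(c[0]+.5)/7-.5,130+(c[1]+.5)/7-.5)
obs=[('top',T((137,68)),(.032,.065,.008)),('top',T((683,92)),(.032,-.18,.008)),('top',T((675,232)),(-.032,-.18,.008)),('top',T((127,207)),(-.032,.065,.008)),('top',T((608,152)),(0,-.15,.048)),
('side',S((12,218)),(-.032,.065,.008)),('side',S((293,580)),(-.032,-.18,.008)),('side',S((428,517)),(.032,-.18,.008)),('side',S((320,437)),(0,-.15,.048)),('side',S((330,378)),(.023,-.127,.048)),('side',S((398,455)),(.023,-.173,.048)),('side',S((300,500)),(-.023,-.173,.048)),('side',S((243,430)),(-.023,-.127,.048))]
E
python3 - <<'E'
from jig import *
np.set_printoptions(precision=4,suppress=True)
for sel in('top','side','both'):
    o=[a for a in obs if sel in(a[0],'both')]
    f=lambda p:np.concatenate([proj(n,J(p,q))-uv for n,uv,q in o])
    r=least_squares(f,[.508,.155,0],loss='soft_l1');print(sel,r.x,np.degrees(r.x[2]));print(f(r.x).reshape(-1,2))
    for k,q in(('socket',(0,-.15,.048)),('grip',(0,.077,.066))):print(k,J(r.x,q))
print(onz('top',T((608,152)),.048),onz('side',S((320,437)),.048),tri('top',T((608,152)),'side',S((320,437))))
for c in((205,103),(203,157)):
    X=onz('top',T(c),.048);d=X[:2]-r.x[:2];print(X, 'jig y',-np.sin(r.x[2])*d[0]+np.cos(r.x[2])*d[1])
E
```

```text
top [ 0.5074  0.1521 -0.0159] -0.909486441940255
[[-0.0854 -0.2358]
 [-0.1739 -0.1211]
 [ 0.0145  0.1596]
 [-0.005   0.1868]
 [ 0.2468  0.0037]]
socket [0.505  0.0021 0.048 ]
grip [0.5086 0.2291 0.066 ]
side [ 0.5078  0.1548 -0.0184] -1.0530529364121772
[[ 0.1112  0.6466]
 [-0.1631  0.9253]
 [ 0.214   0.0796]
 [-0.2248  0.0354]
 [ 1.1704 -0.0887]
 [ 0.2347 -0.6724]
 [-0.3192 -0.0247]
 [-0.7221 -0.8112]]
socket [0.505  0.0048 0.048 ]
grip [0.5092 0.2318 0.066 ]
both [ 0.5074  0.1537 -0.0171] -0.9816612112408458
[[-0.5135 -0.2816]
 [-0.6049 -0.0815]
 [-0.4413  0.1989]
 [-0.4579  0.1398]
 [-0.2098  0.0335]
 [ 0.1476  0.9194]
 [ 0.0085  1.233 ]
 [ 0.3803  0.3543]
 [-0.0693  0.3243]
 [ 1.3105  0.1856]
 [ 0.4027 -0.3919]
 [-0.1477  0.2798]
 [-0.5795 -0.5142]]
socket [0.5048 0.0037 0.048 ]
grip [0.5087 0.2307 0.066 ]
[0.505 0.003 0.048] [0.5056 0.0046 0.048 ] (array([0.5048, 0.003 , 0.0501]), np.float64(0.00011606801554191243))
[0.5211 0.1789 0.048 ] jig y 0.025429191174003638
[0.4976 0.1786 0.048 ] jig y 0.024790260903934172
```

```bash
cat > plan.py <<'E'
import numpy as np
from bench import ctrl
from scipy.spatial.transform import Rotation as Ro
def Rd(yaw): # tool x down, y at yaw
    y=np.array([np.cos(yaw),np.sin(yaw),0]);x=np.array([0,0,-1.]);return np.stack([x,y,np.cross(x,y)],1)
def plan(wps,start=None,show=True):
    s=ctrl.get_state()
    p,R=(np.array(s['position']),Ro.from_rotvec(s['tool_rot']).as_matrix()) if start is None else start
    out=[]
    for pos,yaw,n in wps:
        p0=p.copy();R0=R.copy();dr=Ro.from_matrix(R0.T@Rd(yaw)).as_rotvec()
        for k in range(1,n+1):
            tp=p0+(np.array(pos)-p0)*k/n;TR=R0@Ro.from_rotvec(dr*k/n).as_matrix()
            row=np.r_[np.round(R.T@(tp-p)*100,2),np.round(Ro.from_matrix(R.T@TR).as_rotvec(),3)]
            p=p+R@row[:3]/100;R=R@Ro.from_rotvec(row[3:]).as_matrix();out.append(row)
    if show:
        for i in range(0,len(out),12):print(len(out[i:i+12]),','.join(f'{v+0:g}' for v in np.concatenate(out[i:i+12])))
    return p,R
YAW=np.radians(-0.98)
E
python3 - <<'E'
from plan import *
print(plan([((.52,.15,.2),np.radians(18),10),((.457,-.267,.14),YAW,9)]))
E
```

```text
12 0.23,-3.03,4.15,0.084,0,0,0.22,-2.67,4.39,0.084,0,0,0.23,-2.29,4.6,0.084,0,0,0.22,-1.89,4.77,0.084,0,0,0.23,-1.49,4.92,0.084,0,0,0.22,-1.08,5.03,0.085,0,0,0.23,-0.64,5.09,0.084,0,0,0.23,-0.21,5.14,0.084,0,0,0.22,0.22,5.13,0.084,0,0,0.23,0.65,5.1,0.084,0,0,0.67,-2.1,4.19,0.037,0,0,0.66,-1.94,4.27,0.037,0,0
7 0.67,-1.78,4.33,0.036,0,0,0.66,-1.62,4.39,0.037,0,0,0.67,-1.46,4.46,0.037,0,0,0.67,-1.3,4.5,0.037,0,0,0.66,-1.13,4.55,0.037,0,0,0.67,-0.96,4.58,0.036,0,0,0.66,-0.79,4.62,0.037,0,0
(array([ 0.45698557, -0.26698017,  0.14003751]), array([[ 5.56644167e-05,  9.99855947e-01, -1.69730010e-02],
       [ 9.78992320e-05, -1.69730064e-02, -9.99855943e-01],
       [-9.99999994e-01,  5.39947541e-05, -9.88299218e-05]]))
```

>>> {"op": "step_arm", "data": {"increments": [0.23,-3.03,4.15,0.084,0,0,0.22,-2.67,4.39,0.084,0,0,0.23,-2.29,4.6,0.084,0,0,0.22,-1.89,4.77,0.084,0,0,0.23,-1.49,4.92,0.084,0,0,0.22,-1.08,5.03,0.085,0,0,0.23,-0.64,5.09,0.084,0,0,0.23,-0.21,5.14,0.084,0,0,0.22,0.22,5.13,0.084,0,0,0.23,0.65,5.1,0.084,0,0,0.67,-2.1,4.19,0.037,0,0,0.66,-1.94,4.27,0.037,0,0], "fingers": 48, "force": 15}}

```text
time: 2.5
position: [0.5061, 0.0556, 0.1866]
tool_rot: [1.032, 1.312, -1.032]
ft_force: [0.5, -0.6, 0.9]
grip_width: 0.477
```

>>> {"op": "step_arm", "data": {"increments": [0.67,-1.78,4.33,0.036,0,0,0.66,-1.62,4.39,0.037,0,0,0.67,-1.46,4.46,0.037,0,0,0.67,-1.3,4.5,0.037,0,0,0.66,-1.13,4.55,0.037,0,0,0.67,-0.96,4.58,0.036,0,0,0.66,-0.79,4.62,0.037,0,0,0,0,0,0,0,0]}}

```text
time: 3.5
position: [0.4551, -0.2713, 0.14]
tool_rot: [1.225, 1.197, -1.229]
ft_force: [-0.4, 0.2, 0.2]
grip_width: 0.48
```

Run:
```python
from plan import *
from h import *
s=ctrl.get_state();print(s['time'],s['joint_positions'])
for n in('side','top'):
    im=ctrl.get_image(n)[:,:,::-1];cv2.imwrite(f'pics/{n}1.png',im)
    for tp in(s['position'],):
        print(n,proj(n,tp))
a=cv2.imread('pics/side1.png')[160:340,190:370];b=cv2.imread('pics/top1.png')[170:270,250:380]
cv2.imwrite('pics/c1.png',np.hstack([cv2.resize(a,(400,400),interpolation=2),cv2.resize(b,(400,400*100//130),interpolation=2)] if 0 else [cv2.resize(a,(400,400),interpolation=2),cv2.copyMakeBorder(cv2.resize(b,(400,308),interpolation=2),0,92,0,0,0)]))
print(plan([((.457,-.267,.039),YAW,5)]))
```

```text
3.5 [-0.19786323  0.14254048  0.74379518  1.87828437 -0.10270184  1.15955557
  0.5576117 ]
side [284.02371601 256.47308866]
top [329.35669282 224.26348802]
5 2.02,0,0,0,0,0,2.02,0,0,0,0,0,2.02,0.01,0,0,0,0,2.02,0,0,-0.001,0,0,2.02,0,0,0,0,0
(array([ 0.45699088, -0.26695674,  0.0390272 ]), array([[-2.15984637e-05,  9.99856614e-01, -1.69337285e-02],
       [ 4.80930113e-04, -1.69337162e-02, -9.99856499e-01],
       [-9.99999884e-01, -2.97393043e-05, -4.80495413e-04]]))
```

View pics/c1.png

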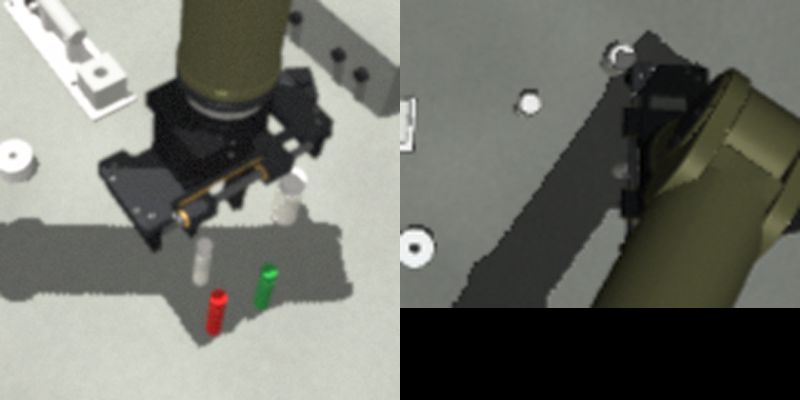

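>>> {"op": "step_arm", "data": {"increments": [2,0,0,0,0,0,2,0,0,0,0,0,2,0,0,0,0,0,2,0,0,0,0,0,1.5,0,0,0,0,0,0.6,0,0,0,0,0,0,0,0,0,0,0]}}

```text
time: 4.47
position: [0.4572, -0.2667, 0.039]
tool_rot: [1.221, 1.202, -1.221]
ft_force: [0.6, -0.0, 0.1]
grip_width: 0.48
```

Run:
```python
from h import *
s=ctrl.get_state();print(s['time'],s['position'])
for n in('side','top'):
    im=ctrl.get_image(n)[:,:,::-1];cv2.imwrite(f'pics/{n}2.png',im)
    g=s['position'];print(n,proj(n,g),proj(n,[.4566,-.2672,0]))
a=cv2.imread('pics/side2.png')[200:320,220:340];b=cv2.imread('pics/top2.png')[180:260,280:360]
cv2.imwrite('pics/c2.png',np.hstack([cv2.resize(a,(400,400),interpolation=2),cv2.resize(b,(400,400),interpolation=2)]))
```

```text
4.475 [ 0.4571545  -0.26668235  0.03903429]
side [280.65328329 277.69511901] [279.64883845 285.86339783]
top [322.19763431 224.66563182] [320.35086537 225.20318963]
```

View pics/c2.png

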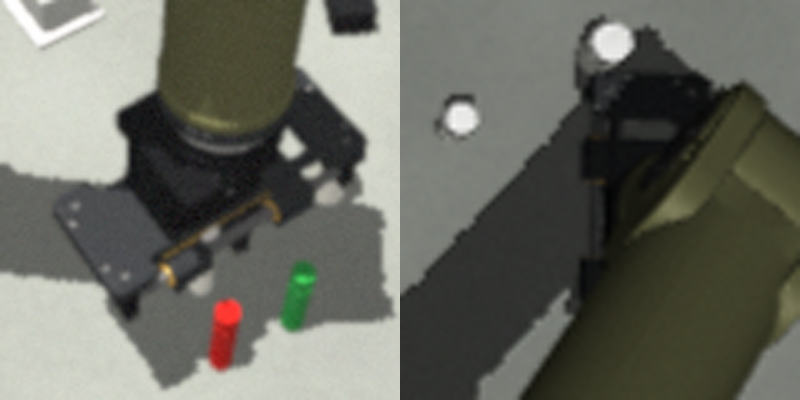

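>>> {"op": "step_arm", "data": {"increments": [0,0,0,0,0,0,0,0,0,0,0,0,0,0,0,0,0,0,0,0,0,0,0,0,0,0,0,0,0,0], "fingers": 5, "force": 15}}

```text
time: 5.2
position: [0.4571, -0.267, 0.0391]
tool_rot: [1.222, 1.201, -1.222]
ft_force: [-1.3, -0.1, 1.3]
grip_width: 0.177
```

Run:
```python
from plan import *
print(ctrl.get_state()['position'])
print(plan([((.457,-.267,.15),YAW,4),((.505,.003,.15),YAW,7)])[0])
```

```text
[ 0.45708921 -0.26702445  0.03914668]
11 -2.77,0,0,0,0,0,-2.77,0,0,0,0,0,-2.77,0,0,0,0,0,-2.78,-0.01,0,0,0,0,0,0.62,-3.87,0,0,0,0,0.62,-3.87,0,0,0,0,0.62,-3.87,0,0,0,0,0.62,-3.86,0,0,0,0,0.62,-3.87,0,0,0,0,0.62,-3.87,0,0,0,0.01,0.62,-3.87,0,0,0
[0.50495768 0.00300067 0.1499583 ]
```

>>> {"op": "step_arm", "data": {"increments": [-2.77,0,0,0,0,0,-2.77,0,0,0,0,0,-2.77,0,0,0,0,0,-2.78,0,0,0,0,0,0,0.62,-3.87,0,0,0,0,0.62,-3.87,0,0,0,0,0.62,-3.87,0,0,0,0,0.62,-3.87,0,0,0,0,0.62,-3.87,0,0,0,0,0.62,-3.87,0,0,0,0,0.62,-3.87,0,0,0]}}

```text
time: 6.58
position: [0.505, 0.0044, 0.1499]
tool_rot: [1.222, 1.201, -1.222]
ft_force: [0.5, -0.7, -0.8]
grip_width: 0.179
```

>>> {"op": "step_arm", "data": {"increments": [0,0,0,0,0,0,0,0,0,0,0,0]}}

```text
time: 6.82
position: [0.5048, 0.0023, 0.1498]
tool_rot: [1.221, 1.201, -1.223]
ft_force: [0.3, -2.0, 0.2]
grip_width: 0.182
```

Run:
```python
from h import *
s=ctrl.get_state();print(s['time'],s['position'],s['grip_width'])
for n in('side','top'):
    im=ctrl.get_image(n)[:,:,::-1];cv2.imwrite(f'pics/{n}3.png',im)
    g=s['position'];print(n,proj(n,g),proj(n,g-[0,0,.039]),proj(n,g+[0,0,.036]))
a=cv2.imread('pics/side3.png')[110:230,190:310];b=cv2.imread('pics/top3.png')[160:260,200:300]
cv2.imwrite('pics/c3.png',np.hstack([cv2.resize(a,(400,400),interpolation=2),cv2.resize(b,(400,400),interpolation=2)]))
```

```text
6.825 [0.50477514 0.00233304 0.14981164] 0.18205553106431757
side [233.86060429 165.95416332] [234.50558935 176.70843065] [233.22594188 155.37201244]
top [245.18357504 206.18005651] [245.40864841 207.16367297] [244.96266827 205.21464898]
```

View pics/c3.png

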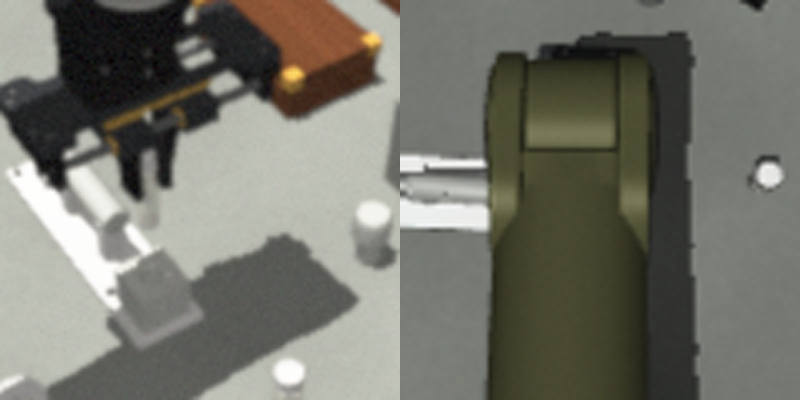

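>>> {"op": "step_arm", "data": {"increments": [2,0,-0.08,0,0,0,2,0,0,0,0,0,1.5,0,0,0,0,0,0,0,0,0,0,0,0,0,0,0,0,0]}}

```text
time: 7.55
position: [0.5055, 0.0036, 0.0956]
tool_rot: [1.223, 1.2, -1.221]
ft_force: [0.4, 0.5, 0.2]
grip_width: 0.178
```

Run:
```python
from h import *
s=ctrl.get_state();print(s['time'],s['position'],s['grip_width'])
n='side'
im=ctrl.get_image(n)[:,:,::-1];cv2.imwrite(f'pics/{n}4.png',im)
g=s['position'];u=proj(n,g-[0,0,.039]);print(u,proj(n,g+[0,0,.036]),proj(n,[.505,.003,.048]))
a=cv2.imread('pics/side4.png')[145:215,200:270]
a=cv2.resize(a,(560,560),interpolation=2);cv2.imwrite('pics/c4.png',a)
```

```text
7.55 [0.50552444 0.00360807 0.09556646] 0.17768683134191315
[235.3212861 190.1576413] [234.15259983 170.66182442] [235.40146248 192.45801144]
```

View pics/c4.png

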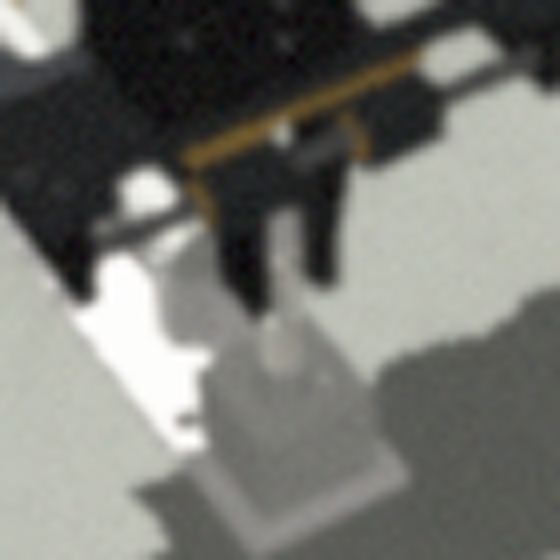

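>>> {"op": "step_arm", "data": {"increments": [0.4,0,0,0,0,0,0.4,0,0,0,0,0,0.3,0,0,0,0,0,0,0,0,0,0,0]}}

```text
time: 8.1
position: [0.5047, 0.0039, 0.0836]
tool_rot: [1.221, 1.202, -1.222]
ft_force: [-0.7, 0.1, 0.1]
grip_width: 0.178
```

>>> {"op": "step_arm", "data": {"increments": [0.5,0,0,0,0,0,0.5,0,0,0,0,0,0.5,0,0,0,0,0,0.5,0,0,0,0,0,0,0,0,0,0,0]}}

```text
time: 8.72
position: [0.5046, 0.0038, 0.0634]
tool_rot: [1.221, 1.202, -1.223]
ft_force: [-0.1, 0.5, -0.7]
grip_width: 0.174
```

Still free; go the last millimetres until contact.

>>> {"op": "step_arm", "data": {"increments": [0.3,0,0,0,0,0,0.15,0,0,0,0,0,0.1,0,0,0,0,0,0,0,0,0,0,0]}}

```text
time: 9.22
position: [0.5052, 0.004, 0.0591]
tool_rot: [1.222, 1.201, -1.221]
ft_force: [-2.0, -0.1, 5.4]
grip_width: 0.178
```

>>> {"op": "step_arm", "data": {"increments": [0,0,0,0,0,0,0,0,0,0,0,0,0,0,0,0,0,0], "fingers": 45}}

```text
time: 9.6
position: [0.5049, 0.0039, 0.0583]
tool_rot: [1.222, 1.201, -1.222]
ft_force: [-0.2, -1.2, 0.2]
grip_width: 0.408
```

>>> {"op": "step_arm", "data": {"increments": [-2,0,0,0,0,0,-3,0,0,0,0,0,-4,0,0,0,0,0,-1,0,0,0,0,0,0,0,0,0,0,0]}}

```text
time: 10.22
position: [0.5052, 0.004, 0.1585]
tool_rot: [1.222, 1.201, -1.221]
ft_force: [1.0, -0.9, -0.5]
grip_width: 0.451
```

Run:
```python
from h import *
from plan import *
s=ctrl.get_state();print(s['time'],s['position'],s['grip_width'])
n='side'
im=ctrl.get_image(n)[:,:,::-1];cv2.imwrite(f'pics/{n}5.png',im)
print(proj(n,[.505,.0035,.095]))
a=im[130:220,190:280]
a=cv2.resize(a,(600,600),interpolation=2);cv2.imwrite('pics/c5.png',a)
print(plan([((.5087,.2307,.16),YAW,6),((.5087,.2307,.10),YAW,3)]))
```

```text
10.225 [0.5051506  0.00403204 0.15854078] 0.45050975372211416
[234.59282664 180.570629  ]
9 -0.04,0.01,-3.78,0,0,0,-0.04,0,-3.78,0,0,0,-0.04,0.01,-3.78,0,0,0.001,-0.04,0.01,-3.78,0,0,0,-0.04,0.01,-3.78,0,0,0,-0.04,0,-3.78,0,0,0,2,0,0,0,0,0,2,0,0,0,0,0,2,0,0,0,0,0
(array([0.50867229, 0.23071973, 0.09996998]), array([[-6.60129175e-05,  9.99857933e-01, -1.68555723e-02],
       [-6.26760436e-05, -1.68555765e-02, -9.99857933e-01],
       [-9.99999996e-01, -6.49470987e-05,  6.37798252e-05]]))
```

View pics/c5.png

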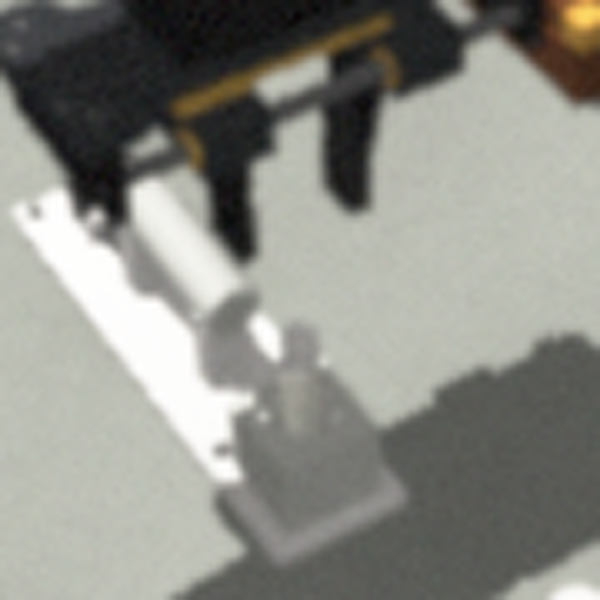

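>>> {"op": "step_arm", "data": {"increments": [0,0,-3.78,0,0,0,0,0,-3.78,0,0,0,0,0,-3.78,0,0,0,0,0,-3.78,0,0,0,0,0,-3.78,0,0,0,0,0,-3.78,0,0,0,2,0,0,0,0,0,2,0,0,0,0,0,1,0,0,0,0,0,0,0,0,0,0,0]}}

```text
time: 11.52
position: [0.5079, 0.23, 0.1069]
tool_rot: [1.219, 1.202, -1.225]
ft_force: [-0.6, 0.1, -0.0]
grip_width: 0.451
```

Run:
```python
from h import *
from plan import *
s=ctrl.get_state();print(s['time'],s['position'],s['grip_width'])
for n in P:
    im=ctrl.get_image(n)[:,:,::-1];cv2.imwrite(f'pics/{n}6.png',im)
    print(n,proj(n,s['position']),proj(n,[.5087,.2307,.085]))
a=cv2.resize(cv2.imread('pics/side6.png')[100:200,160:260],(400,400),interpolation=2)
b=cv2.resize(cv2.imread('pics/top6.png')[160:260,140:240],(400,400),interpolation=2)
cv2.imwrite('pics/c6.png',np.hstack([a,b]))
print(plan([((.5087,.2307,.047),YAW,4)]))
```

```text
11.525 [0.50788021 0.23003571 0.10689291] 0.4509158110374041
side [194.75096577 131.23986505] [195.81135901 136.76824297]
top [176.89613429 204.29318522] [178.00039975 204.61992706]
4 1.54,-0.01,0,0,0,0,1.54,-0.01,0,0,0,0,1.54,-0.01,0,0,0,0,1.55,-0.01,0,0,0,0
(array([0.50869522, 0.23066849, 0.04696462]), array([[ 2.71083596e-04,  9.99850648e-01, -1.72802714e-02],
       [ 1.62110541e-04, -1.72803158e-02, -9.99850671e-01],
       [-9.99999950e-01,  2.68241801e-04, -1.66770740e-04]]))
```

View pics/c6.png

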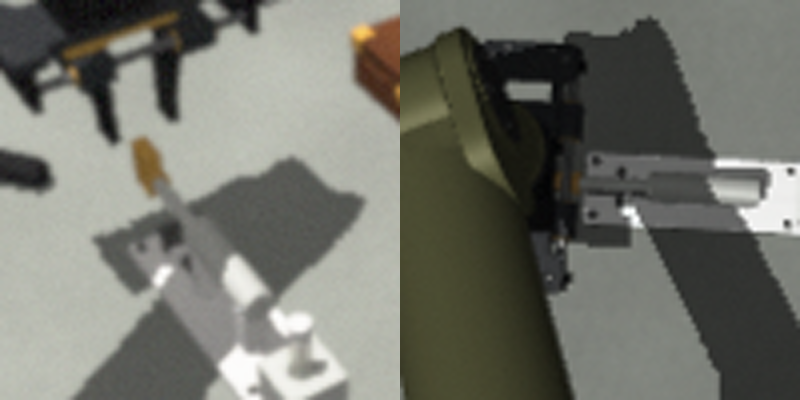

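>>> {"op": "step_arm", "data": {"increments": [2,0.05,0,0,0,0,2,0,0,0,0,0,1.5,0,0,0,0,0,0.5,0,0,0,0,0,0,0,0,0,0,0]}}

```text
time: 12.25
position: [0.5095, 0.2307, 0.0487]
tool_rot: [1.222, 1.201, -1.222]
ft_force: [-0.5, -0.2, 0.4]
grip_width: 0.454
```

>>> {"op": "step_arm", "data": {"increments": [0,0,0,0,0,0,0,0,0,0,0,0,0,0,0,0,0,0,0,0,0,0,0,0], "fingers": 3, "force": 35}}

```text
time: 12.75
position: [0.5102, 0.2308, 0.0488]
tool_rot: [1.223, 1.2, -1.22]
ft_force: [1.0, 0.0, -0.6]
grip_width: 0.155
```

Run:
```python
from h import *
s=ctrl.get_state();print(s['time'],s['position'],s['grip_width'],s['ft_force'])
for n in P:
    im=ctrl.get_image(n)[:,:,::-1];cv2.imwrite(f'pics/{n}7.png',im)
a=cv2.resize(cv2.imread('pics/side7.png')[130:200,180:250],(400,400),interpolation=2)
b=cv2.resize(cv2.imread('pics/top7.png')[180:230,165:215],(400,400),interpolation=2)
cv2.imwrite('pics/c7.png',np.hstack([a,b]))
```

```text
12.75 [0.5102192  0.23080851 0.04884334] 0.15505337065465438 [ 1.02121977  0.04225661 -0.64233163]
```

View pics/c7.png

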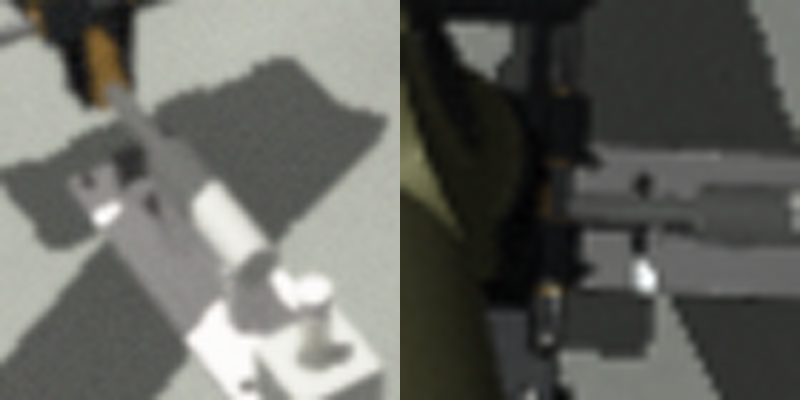

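>>> {"op": "step_arm", "data": {"increments": [0,0,-0.5,0,0,0,0,0,-0.8,0,0,0,0,0,-0.8,0,0,0,0,0,-0.6,0,0,0,0,0,-0.3,0,0,0,0,0,0,0,0,0,0,0,0,0,0,0]}}

```text
time: 13.72
position: [0.5107, 0.2583, 0.0487]
tool_rot: [1.221, 1.198, -1.224]
ft_force: [3.0, -6.5, 3.8]
grip_width: 0.156
```

Run:
```python
from h import *
s=ctrl.get_state();print(s['time'],s['position'],s['grip_width'],s['ft_force'])
for n in P:
    im=ctrl.get_image(n)[:,:,::-1];cv2.imwrite(f'pics/{n}8.png',im)
a=cv2.resize(cv2.imread('pics/side8.png')[140:190,180:230],(400,400),interpolation=2)
b=cv2.resize(cv2.imread('pics/top8.png')[182:232,175:225],(400,400),interpolation=2)
cv2.imwrite('pics/c8.png',np.hstack([a,b]))
for n in P:
  for t in('mark','index_edge','grip'):
    print(n,t,[(w(n,d['xyz']),proj(n,w(n,d['xyz'])).round(1),round(d['score'],2)) for d in ctrl.spot_point(n,t)[:2]])
```

```text
13.725 [0.51073748 0.25829001 0.04873465] 0.15595877599570307 [ 2.97539815 -6.5017488   3.76062657]
side mark [(array([ 0.70417706, -0.35917162, -0.00237594]), array([381.5, 262.8]), 0.56), (array([0.50660413, 0.17774409, 0.06098284]), array([204.5, 152.8]), 0.41)]
side index_edge [(array([0.50967778, 0.18218046, 0.04705763]), array([205.2, 155. ]), 0.37)]
side grip [(array([ 0.41488807, -0.4477817 ,  0.00092168]), array([316.7, 364.8]), 0.56), (array([0.51400934, 0.25797483, 0.06575791]), array([194. , 136.3]), 0.42)]
top mark [(array([ 0.52837819, -0.15229609, -0.0022328 ]), array([288.8, 204.5]), 0.57), (array([0.50960297, 0.17094664, 0.06391979]), array([196.6, 205.4]), 0.49)]
top index_edge [(array([0.50735151, 0.18245082, 0.04833792]), array([194. , 206.3]), 0.45), (array([ 0.58092966, -0.25686278, -0.00289643]), array([317.7, 191. ]), 0.17)]
top grip [(array([0.50672805, 0.25736297, 0.06084514]), array([171.6, 205.6]), 0.47)]
```

View pics/c8.png

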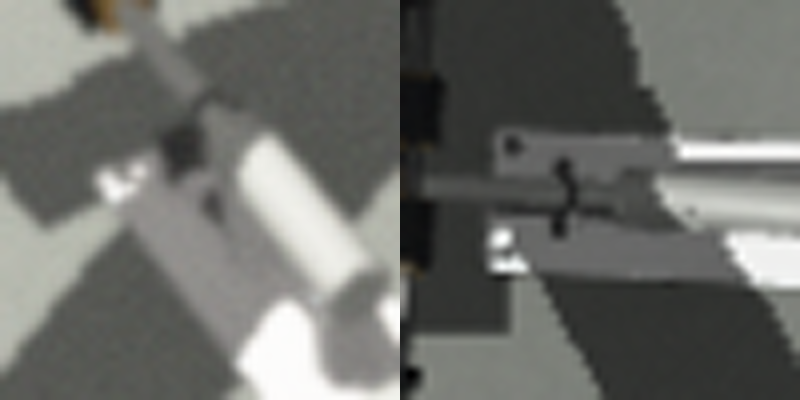

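```bash
cat > meas.py <<'E'
from jig import *
import sys
p=np.array([.5074,.1521,-.0159])  # top fit
def run(f):
    im=cv2.imread(f).astype(float).mean(2)
    # print small patch
    print(np.round(im[199:214,188:206]).astype(int))
def model():
    for nm,qs in(('index',[(s*.0,0,.048) for s in(1,)]+[(.013,0,.048),(-.013,0,.048)]),('ring',[(0,0,.066)])):
        for q in qs:
            for v in(.02,.03,.04):
                print(nm,q[0],v,proj('top',J(p,(q[0],-.008+v,q[2]))).round(2))
if __name__=='__main__':
    run(sys.argv[1]);model()
E
python3 meas.py pics/top8.png
```

```text
[[ 55  57  96 102 103 102 103 102 102 102 102 104 108 107 107 110 113  91]
 [ 48  46  77 101 101 101 100  98 100 101 101 101 101 102 102 103 102 102]
 [ 81  78 100 100  99  99  91  79  94  99 101 101 100 102 101 100 101 101]
 [102 101 102 101 102  96  65  33  70 101 101 101 102 101  98  94  95  95]
 [ 98  97  98  98  98  90  52  32  67  98  98  99 103 100  86  65  67  72]
 [ 73  74  80  79  77  78  74  38  47  80  78  85  97  92  76  72  72  71]
 [ 76  76  74  74  75  73  74  65  33  60  74  75  73  73  76  76  78  76]
 [ 74  75  76  79  81  81  83  73  36  69  84  85  81  79  80  77  78  78]
 [ 54  52  56  67  64  65  66  55  32  59  67  67  66  73  84  74  74  74]
 [ 56  47  49  48  48  48  39  35  64  57  43  45  41  54  77  71  71  69]
 [101 101 101 102 101  83  36  50  98  86  81  83  71  69  64  69  68  66]
 [141 102 102 102 103  89  26  47  95  93 104 103 104 100  90  82  80  73]
 [223 103 104 103 102  94  55  62 104 103 104 104 104 103 102 102 103 102]
 [181 102 104 103 104 104 103 104 104 104 105 105 105 105 106 106 104 105]
 [ 90 122 104 104 104 104 106 105 106 106 105 106 106 105 105 105 104 105]]
index 0.0 0.02 [199.26 206.44]
index 0.0 0.03 [196.38 206.31]
index 0.0 0.04 [193.5  206.18]
index 0.013 0.02 [199.49 202.72]
index 0.013 0.03 [196.62 202.59]
index 0.013 0.04 [193.74 202.46]
index -0.013 0.02 [199.03 210.17]
index -0.013 0.03 [196.15 210.04]
index -0.013 0.04 [193.27 209.91]
ring 0 0.02 [198.52 206.01]
ring 0 0.03 [195.61 205.87]
ring 0 0.04 [192.69 205.74]
```

>>> {"op": "step_arm", "data": {"increments": [0,0,-0.5,0,0,0,0,0,-0.4,0,0,0,0,0,0,0,0,0,0,0,0,0,0,0,0,0,0,0,0,0]}}

```text
time: 14.75
position: [0.511, 0.2668, 0.0488]
tool_rot: [1.221, 1.197, -1.224]
ft_force: [2.3, -6.5, 3.7]
grip_width: 0.158
```

```bash
python3 - <<'E'
from h import *
s=ctrl.get_state();print(s['time'],s['position'],s['grip_width'],s['ft_force'])
for n in P:
    im=ctrl.get_image(n)[:,:,::-1];cv2.imwrite(f'pics/{n}9.png',im)
a=cv2.resize(cv2.imread('pics/side9.png')[140:190,180:230],(400,400),interpolation=2)
b=cv2.resize(cv2.imread('pics/top9.png')[182:232,175:225],(400,400),interpolation=2)
cv2.imwrite('pics/c9.png',np.hstack([a,b]))
for n in P:
  for t in('mark','index_edge'):
    print(n,t,[(w(n,d['xyz']),proj(n,w(n,d['xyz'])).round(1),round(d['score'],2)) for d in ctrl.spot_point(n,t)[:2]])
E
python3 meas.py pics/top9.png | head -15
```

```text
14.75 [0.51097344 0.26680636 0.04877864] 0.15803113382562814 [ 2.29686838 -6.47029994  3.68807705]
side mark [(array([0.50647261, 0.18271915, 0.0633517 ]), array([203.6, 151.3]), 0.6)]
side index_edge [(array([ 0.69517243, -0.04694991, -0.00259335]), array([299.4, 187.2]), 0.75), (array([0.50727531, 0.18274139, 0.0475994 ]), array([204.4, 155.1]), 0.46)]
top mark [(array([0.50999633, 0.1825888 , 0.05899277]), array([193.5, 205.3]), 0.43)]
top index_edge [(array([0.5070726 , 0.18420284, 0.05220995]), array([193.3, 206.3]), 0.43)]
[[ 54  58  96 101 101 101 103 103 102 101 103 104 109 107 107 109 112  92]
 [ 48  46  78 101 100 101 101  99 101 101 101 102 102 102 102 102 101 100]
 [ 82  79 100 100 100  99  91  78  95 100 100 101 101 101 101 101 101 101]
 [102 102 102 101 101  96  66  33  71 102 101 102 102 101  99  96  96 101]
 [ 97  98  99  99  98  89  46  35  72 100  99  99 103 100  86  65  80 113]
 [ 73  73  78  79  77  69  51  49  77  90  78  87  98  93  77  71  93 142]
 [ 76  74  75  74  70  48  35  74  74  76  75  74  74  73  76  77  77 113]
 [ 74  75  77  78  74  52  45  82  83  84  84  84  82  82  79  77  78 114]
 [ 53  52  57  66  57  35  38  65  71  72  66  65  66  73  85  74  73  75]
 [ 55  47  48  48  48  46  35  37  73  71  43  45  42  54  78  70  70  70]
 [102 102 103 103 100  83  35  49  98  85  81  84  70  69  64  69  69  66]
 [102 103 102 104 104  89  28  48  96  93 103 102 103 101  90  83  82  74]
 [101 103 102 104 103  94  55  63 103 103 104 104 105 103 103 104 103 102]
 [ 82 100 105 104 105 104 104 104 105 105 105 104 104 105 106 105 105 104]
 [ 40  78 105 104 105 105 105 106 105 106 105 106 105 106 105 106 104 105]]
```

View pics/c9.png

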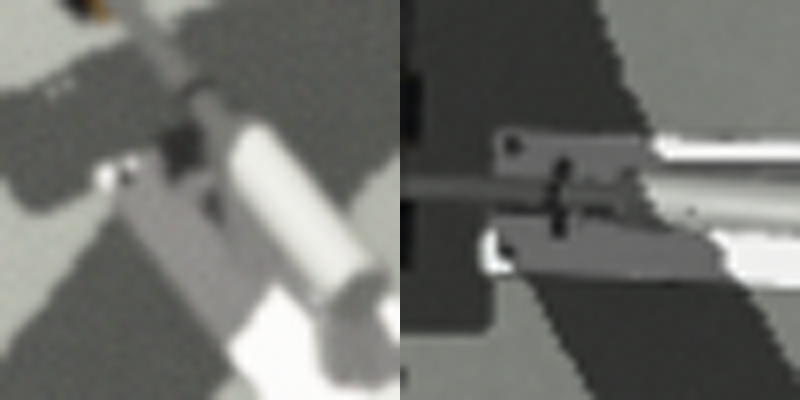

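Run:
```python
from jig import *
def ov(n,f,box,k,p,v,out):
    u0,v0,s=box;im=cv2.imread(f)[v0:v0+s,u0:u0+s];im=cv2.resize(im,(s*k,s*k),interpolation=2);raw=im.copy()
    pt=lambda q:tuple(np.round(((proj(n,J(p,q))-[u0,v0]+.5)*k-.5)).astype(int))
    y=-.008+v
    for yy in(y-.0015,y+.0015):
        for z in(.048,.018): cv2.line(im,pt((-.017,yy,z)),pt((.017,yy,z)),(0,255,0),1)
        for x in(-.017,.017): cv2.line(im,pt((x,yy,.048)),pt((x,yy,.018)),(0,255,0),1)
    for yy in(y-.002,y+.002):
        cv2.polylines(im,[np.array([pt((.006*np.cos(a),yy,.06+.006*np.sin(a))) for a in np.linspace(0,6.3,40)])],False,(0,0,255),1)
    return np.hstack([raw,im])
ps=np.array([.5078,.1548,-.0184]);pt_=np.array([.5074,.1521,-.0159])
print(proj('side',J(ps,(0,.03,.066)))-proj('side',J(ps,(0,.02,.066))))
a=ov('side','pics/side9.png',(193,140,25),16,ps,.038,0);b=ov('top','pics/top9.png',(182,193,25),16,pt_,.038,0)
cv2.imwrite('pics/ov.png',cv2.resize(np.vstack([a,b]),(600,600),interpolation=cv2.INTER_AREA))
```

```text
[-1.56892086 -1.8995084 ]
```

View pics/ov.png

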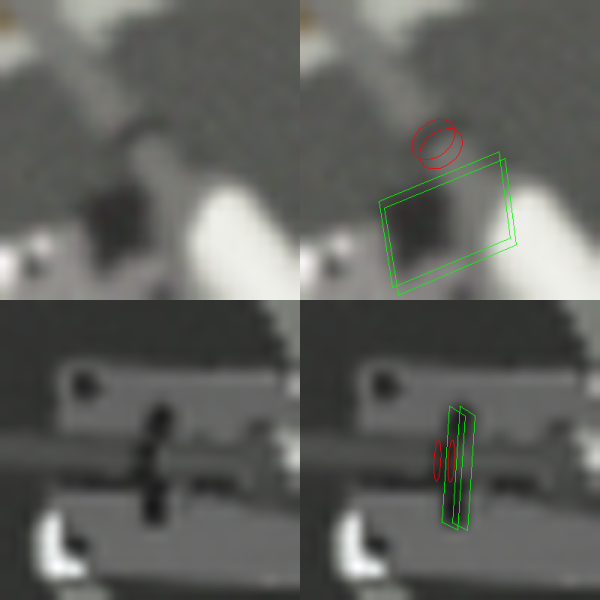

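Run:
```python
from jig import *
for f in('pics/side8.png','pics/side9.png'):
    im=cv2.imread(f).astype(float).mean(2);print(np.round(im[146:166,197:212]).astype(int))
p=np.array([.5078,.1548,-.0184])
for v in(.034,.038):
  for q in((-.017,v-.0095,.048),(-.017,v-.0095,.018),(-.006,v-.0095,.048),(.017,v-.0095,.048),(-.017,v-.0065,.048),(0,v-.008,.066),(-.006,v-.008,.06),(.006,v-.008,.06)):print(v,q,proj('side',J(p,q)).round(2))
```

```text
[[103 110 117 118 111 101  91  88  86  88  85  83  89  86  87]
 [ 92 101 114 118 117 112 100  89  88  84  85  88  89  88  85]
 [ 87  93 104 116 118 116 112  98  88  84  87  89  87  84  87]
 [ 89  87  96 109 118 119 116 109  98  87  87  83  87  83  86]
 [ 85  88  89  98 108 118 120 117 101  90  82  86  85  84  83]
 [ 88  87  84  88  98 110 115 107  89  76  76  83  84  84  88]
 [ 86  86  85  89  92 101 100  85  76  84  77  80  77  83  90]
 [ 83  87  86  88  91  88  88  75  93 108 102  91  80  87  91]
 [ 89  86  86  85  85  83  76  80 105 120 116 110 107 107 102]
 [ 84  88  83  82  78  70  66  73 101 117 120 116 112 113 108]
 [ 87  85  75  70  59  51  51  61  84 114 118 123 119 118 116]
 [ 88  85  77  58  50  49  53  58  82 109 120 116 118 121 137]
 [ 95 100  94  64  46  47  46  57  83 106 116 117 122 137 181]
 [124 131 119  79  51  49  52  58  81 104 116 113 124 164 218]
 [174 150 131  96  64  49  56  66  82 108 110 116 133 183 227]
 [211 168 135 104  69  68  86 105 110 120 115 115 151 208 229]
 [178 153 136 113  87  96 121 129 134 127 117 115 147 204 226]
 [169 144 140 131 116 119 129
[... 1543 characters left out ...]
 [203.44 156.27]
0.034 (0.017, 0.0245, 0.048) [210.21 153.45]
0.034 (-0.017, 0.027500000000000004, 0.048) [199.71 157.06]
0.034 (0, 0.026000000000000002, 0.066) [204.35 150.78]
0.034 (-0.006, 0.026000000000000002, 0.06) [202.77 153.02]
0.034 (0.006, 0.026000000000000002, 0.06) [206.35 151.54]
0.038 (-0.017, 0.028499999999999998, 0.048) [199.55 156.87]
0.038 (-0.017, 0.028499999999999998, 0.018) [200.69 164.07]
0.038 (-0.006, 0.028499999999999998, 0.048) [202.82 155.51]
0.038 (0.017, 0.028499999999999998, 0.048) [209.58 152.7 ]
0.038 (-0.017, 0.0315, 0.048) [199.1 156.3]
0.038 (0, 0.03, 0.066) [203.72 150.02]
0.038 (-0.006, 0.03, 0.06) [202.15 152.26]
0.038 (0.006, 0.03, 0.06) [205.72 150.79]
```

>>> {"op": "step_arm", "data": {"increments": [0,0,-0.07,0,0,0,0,0,0,0,0,0,0,0,0,0,0,0]}}

```text
time: 15.42
position: [0.511, 0.2674, 0.0488]
tool_rot: [1.221, 1.197, -1.224]
ft_force: [1.8, -7.5, 3.1]
grip_width: 0.159
```

```bash
python3 - <<'E'
from h import *
s=ctrl.get_state();print(s['time'],s['position'],s['grip_width'],s['ft_force'])
ims={n:np.zeros((384,512)) for n in P}
for n in P:
    im=ctrl.get_image(n)[:,:,::-1];cv2.imwrite(f'pics/{n}10.png',im)
for i in range(2):
    for t in('mark','index_edge'):
        for n in P: print(n,t,[(w(n,d['xyz']),round(d['score'],2)) for d in ctrl.spot_point(n,t)[:2]])
    if i==0:
        for n in P:ctrl.get_image(n)
a=cv2.resize(cv2.imread('pics/side10.png')[90:290,170:370],(400,400),interpolation=2)
b=cv2.resize(cv2.imread('pics/top10.png')[182:232,175:225],(400,400),interpolation=2)
cv2.imwrite('pics/c10.png',np.hstack([a,b]))
E
python3 meas.py pics/top10.png | sed -n 4,12p
```

```text
15.425 [0.51097055 0.26742953 0.04875706] 0.15874947230001335 [ 1.79362467 -7.54175598  3.09043829]
side mark [(array([0.50806975, 0.18522281, 0.05970193]), 0.6)]
top mark [(array([0.51049562, 0.18249003, 0.05814368]), 0.6)]
side index_edge [(array([0.50621426, 0.18686825, 0.04727818]), 0.51), (array([0.50686966, 0.15148576, 0.00168925]), 0.46)]
top index_edge [(array([ 0.52796171, -0.15281805, -0.0028763 ]), 0.67), (array([0.50784075, 0.18239473, 0.05030451]), 0.4)]
side mark [(array([0.50614582, 0.18116032, 0.06124617]), 0.53)]
top mark [(array([0.51043964, 0.18411805, 0.06002953]), 0.39)]
side index_edge []
top index_edge [(array([0.50910515, 0.18451521, 0.04921142]), 0.43)]
 [101 102 102 101 102  97  66  33  69 101 101 102 103 100  99  95 102 100]
 [ 97  98  99  99  97  87  47  34  72 101  98  99 102 100  85  75 105 112]
 [ 74  74  80  79  74  59  51  49  78  90  77  86  98  93  77  73  99 154]
 [ 74  74  75  76  67  35  40  75  74  76  75  74  72  74  75  77 106 169]
 [ 74  75  76  79  72  38  46  83  84  84  83  84  82  80  79  77  77 115]
 [ 53  52  55  66  58  37  45  65  72  72  66  65  67  74  85  74  75  73]
 [ 57  48  47  47  48  44  33  38  76  73  44  46  42  55  77  70  72  70]
 [102 102 102 103 101  84  34  50  97  85  81  85  71  68  63  70  68  66]
 [102 102 102 104 103  89  27  48  96  93 103 102 102 102  91  83  82  74]
```

View pics/c10.png

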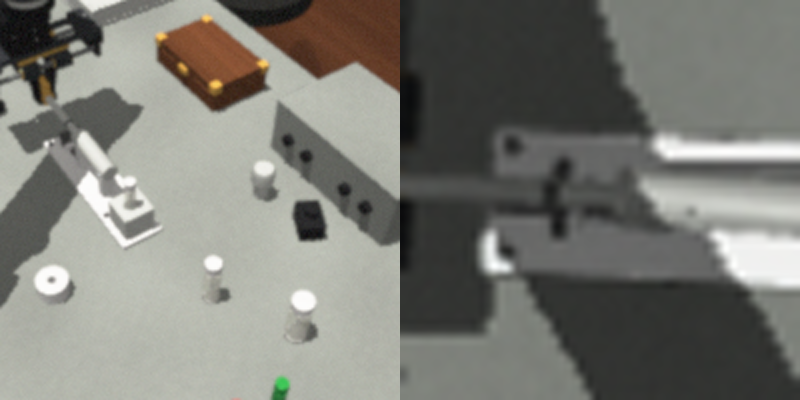

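Run:
```python
from bench import ctrl
print(ctrl.close_job());s=ctrl.get_state();print(s['time'],s['position'],s['ft_force'],s['grip_width'])
```

```text
the job is handed in; nothing more can be done
None
the job is handed in; nothing more can be done
```

The slim tube is fully home in the jig's bore. The rod is pulled out so its ring lines up with the index, and I handed the job in still gripping the pull at 35 N, at about 15.8 s.

- **Tube:** I took the narrowest of the three clear tubes, at side-view pixel (282, 270). The red and green look-alikes and the two thicker tubes were left alone. It slid in without force and met the bottom with about 5 N, at the expected tool height of 59 mm. The cap showed at its expected pixel afterwards.
- **Rod:** In the last top view the ring reads 37.8 mm and the index 37.6–38.2 mm. The earlier side view agreed to about 1 mm, before the last 0.7 mm of pull.
- **Disagreements:**
  - The arm's own travel reads 36.6 mm, about 1.2 mm less than the camera. I put this down to an error in the jig's measured position, which shifts ring and index alike.
  - The networks' ring and index points scattered by 2–5 mm, so I relied on the pixel measurement.
- **Other things:** The index looked unmoved in every picture. Both thicker tubes were upright in the last side view, and I saw nothing else disturbed.

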